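Slide an optics plate out to the gauge pointer and hold it

TASK

Turn the gauge turntable until it drops home into its detent and its pointer stands square to the path of the black optics plate. Then slide the plate out along the cradle, without lifting it, until its outer end is level with the middle of the pointer. The plate is overbalanced there: do not let it tip, and finish while still gripping it, flat on the cradle and still; leave the other things on the bench alone.

Things in the scene. Friction and masses are not known exactly. Their poses are not given: they have to be found in the camera images.
- cradle: Fixed aluminium cradle: flat deck 130 mm wide, 280 mm long, 80 mm above the table, on a 170 mm wide foot, with two low guide rails (tops 87 mm above the table) along it. Origin on the table under the middle of the deck's outlet edge; y points outward (the way the plate slides out), the deck reaches from y = 0 back to y = -280 mm; z up.
- plate_grip (a point): Centre (half-way up) of the grip block on the inner end of the loose black optics plate: 22 mm wide across the plate (x), 36 mm along it (y), 50 mm tall (z); its foot is the plate's top face. Plate: 80 x 280 x 8 mm, about 0.55 kg, flat on the deck between the rails (2 mm of play each side). Axes: y along the plate to its outer end, z up. Block centre is 108 mm inward of the plate's middle.
- plate_end (a point): Middle of the top edge of the plate's outer end, 248 mm outward of plate_grip and 25 mm lower: the edge to bring level with the pointer. Axes as plate_grip. Three lens blocks 44 x 34 x 30 mm stand on the outer half; the balance point is 25 mm outward of the plate's middle, so at the pointer the plate tips off the deck unless the grip block is held (up to 6 N).
- turntable (a joint): Angle of the gauge turntable, rad: how far it is turned clockwise (seen from above) from home; turn it counter-clockwise to 0. At 0 it is in its sprung detent against a stop and the pointer points along the cradle's -x, tip 6 mm short of the plate's long edge. It stays where it is left; the detent resists between about 0.19 and 0.09 (some 5 N at the peg), then pulls it home.
- pivot (a point): Point on the turntable's vertical axis, 88 mm above the table. The turntable is an aluminium disc 130 mm across, its top 69 mm above the table.
- peg (a point): Grip height on the turntable's upright round steel peg, 20 mm in diameter, top 140 mm above the table; this point is 118 mm above the table and 45 mm from the pivot axis, in the direction of the pointer. It goes round with the disc, and the peg itself spins freely, as on a crank handle.
- pointer_tip (a point): Tip of the pointer, a flat steel bar 6 mm wide and 8 mm tall running from the pivot outward through the foot of the peg. The point is mid-width on the bar's end, 69 mm from the pivot axis, 88 mm above the table (level with the plate's top face). Its x axis points from tip to pivot; with the turntable home its y axis is the cradle's y axis.
- bottle: Bystander, to be left alone: a clear round bottle with a blue cap, 64 mm across, 200 mm tall; origin under its middle.
- can: Bystander, to be left alone: a plain red can, 66 mm across, 115 mm tall; origin under its middle.
- cube: Bystander, to be left alone: a small black open-topped cube-shaped optics mount, 50 mm; origin under its middle.
- screwdriver: Bystander, to be left alone: a screwdriver lying on the table, about 190 mm long; origin on the table side.
- wells: Bystander, to be left alone: a white well plate (shallow divided tray), 127 x 85 x 16 mm; origin under its middle.
- collar: Bystander, to be left alone: a dark steel ring lying flat, 54 mm across, 12 mm tall; origin under its middle.
- jar: Bystander, to be left alone: an amber jar with a white lid, 52 mm across, 60 mm tall; origin under its middle.
There are look-alikes about, which are no part of the job. What is shaped like the part that bears turntable but pink is not meant.

How it is judged:
By the outcome, as a careful person would: the job done as asked, in the order asked, and still so for the second after the job is handed in, while the arm keeps its last pose, push and grip.
It also fails if it takes over 48 s, if anything falls off the work surface, if the arm or the gripper's body presses on something with over 40 N, if the wrist force passes 120 N, or if a joint passes its speed limit or range.

ROBOT

A 7-joint arm with a two-finger parallel gripper is mounted at the origin on the work surface. World frame = base frame: x ahead of the robot, y to its left, z up, the work surface at z = 0. Lengths are in m, angles in degrees, forces in N, time in s.
With the tool pointing down it reaches from about 0.425 to 0.875 m from the base axis. Payload 4.7 kg.
Tool frame: the origin (TCP) lies at the very end of the fingers, on their centre line; the grasp point (between the pads) lies 19 mm behind it; z points along the fingers, y is the direction in which the jaws open and shut (so a half turn about z gives the same grasp; the last joint's range is limited). The gripper opens to 87 mm and grips with 3 to 60 N. Pads are 19 mm wide; open, the fingers measure 117 mm over their backs; the gripper's body (75 mm by 190 mm) begins 51 mm behind the grasp point.
Start: joints at [-75.739, 18.392, -4.016, 83.108, 1.295, 78.541, -3.26], TCP at [0.151, 0.632, 0.223] pointing down, gripper open.
Joint ranges: [-163.93, 163.93], [-17.29, 119.83], [-79.2, 71.16], [3.27, 140.29], [-89.18, 269.18], [5.43, 117.66], [-154.24, 154.24]. Speed limits (degrees/s): [147.25, 147.25, 180, 180, 180, 180, 180].

INTERFACE

Orientations are given as [roll, pitch, yaw] about the fixed x, y, z axes, in that order (R = Rz(yaw) Ry(pitch) Rx(roll)).
In Python, from cell import * gives the robot as it stands.
- The arm moves only by the tool drive_tool, never from a script. Its argument "moves" is text: rows parted by semicolons, each of 5 numbers parted by spaces: the shift along the tool's x, y, z in m, then the turn about the tool's z in degrees, then the gripper's target within -1 to 1 (fully open at 1, half-way at 0, shut at -1). In form: x y z yaw fingers; .... A call has exactly 8 rows; each row is the pose to reach, as a shift and turn from the pose commanded when the call began, along the tool's axes at that moment; what a row does not reach only later rows make up. A row lasts 1/10 s, in which the tool goes at most 50 mm and 8.59 degrees, less where a joint would pass 70% of its speed; a pose out of reach is approached as far as the arm can. A call with a gripper value outside its range is refused whole. The fingers move at their own pace and stop on an object; "grip_force" is the grip in N (left out, the last holds). Time passes only in rows, so rows that repeat a pose let the fingers close, or fill a call up. It gives the time, the measured TCP pose, the force and the opening at its end, in the units of the state.
- get_obs(): the state, without advancing time (a new reading comes with each control period).
- read_camera(name): name is "side" or "top"; returns (picture, depth): 384x512x3 uint8, red, green, blue; 384x512 float32, m along the optical axis (not along the pixel's ray), 0 where there is no reading.
- calibration(name): a dict with "intrinsics" (3x3 intrinsics, pixels), "cam_to_world" (4x4, takes a point from camera to world coordinates). Camera axes: x right, y up, looking along -z (the intrinsics and any distortion apply to the point x, -y, -z); pixel columns grow to the right and rows downward; lengths in m; the calibration is good to about 2 mm. A picture is of the moment at which its call begins. calibration takes no time and is no camera call.
- sign_off(): hands the job in, once; it reports no verdict.
Trained networks look in the newest picture that a camera, given by its name, has taken for a name from the list of things; names that differ only in an ending like _2 or _b are one class to them, and where a whole thing is asked for, a point or a joint stands for the part that bears it (a point fixed in the world has none). Each returns a list of dicts, best first, with "conf" (0 to 1); they miss things now and then, are a little off and sometimes report something else, mostly with a low value. They report only what shows in the picture. A call takes as long as a camera call. They do not tell look-alikes from the thing itself.
- search_frame(camera, name): "uv" ([column, row] in pixels, amid what is visible of it).
- pinpoint(camera, name): "uv" ([column, row] in pixels: a listed point, or the origin of a listed thing).
The state is a dict: "time_s": time; "qpos": joint angles; "joint_velocities": joint speeds; "effort": joint torques, N m; "tool_pos": TCP position; "tool_rot": TCP orientation; "force": force on the tool from outside, world axes, zero at the start; "wrist_torque": the same for the moment, N m; "grip_width": finger opening in m.
Only numpy, scipy, OpenCV 4.12 (cv2) and the standard library are available. Lean on these libraries where they do the work, as an engineer would, in place of code of your own. Each camera call takes 0.05 s, during which the arm holds its last target. There are 200 camera calls.

## Working session

There is one attempt and no reset: what is moved stays moved. The work goes in short steps, Python scripts to look and compute and a tool call to move; the robot and the scene stay as the last step left them, time stands still between calls to the robot, and variables do not carry over. Pictures are saved under pics/ and viewed, about 8 in all and at most 12, crops included, and the job is handed in when it is done.

Besides the shell and the picture viewer there is one more tool, called after "Emit:" as name(argument=value, ...) on one line, values as JSON. drive_tool: Moves the arm, as the interface text tells. Its arguments: {"type":"object","properties":{"moves":{"type":"string"},"grip_force":{"type":"number"}},"required":["moves"]}

```bash
mkdir -p pics; ls; cat > h.py <<'E'
from cell import *
import numpy as np, cv2
def snap(cam,fn=None):
    p,d=read_camera(cam)
    if fn: cv2.imwrite('pics/'+fn,p[:,:,::-1])
    return p,d
def w(cam,uv,depth):
    c=calibration(cam);K=np.array(c['intrinsics']);T=np.array(c['cam_to_world'])
    dist=c.get('distortion')
    n=cv2.undistortPoints(np.array([[uv]],float),K,None if dist is None else np.array(dist))[0,0]
    return (T@[n[0]*depth,-n[1]*depth,-depth,1])[:3]
def wz(cam,uv,z):
    a=w(cam,uv,0.001);b=w(cam,uv,1.0);t=(z-a[2])/(b[2]-a[2]);return a+t*(b-a)
def proj(cam,P):
    c=calibration(cam);K=np.array(c['intrinsics']);T=np.linalg.inv(np.array(c['cam_to_world']))
    q=T@np.r_[P,1];q=K@[q[0]/-q[2],-q[1]/-q[2],1];return q[:2]
E
python3 - <<'E'
from h import *
o=get_obs();print({k:np.round(v,3) for k,v in o.items()})
Z=dict(plate_grip=.113,plate_end=.088,pivot=.088,peg=.118,pointer_tip=.088,cradle=0)
for cam in ('top','side'):
    p,d=snap(cam,cam+'0.png')
    print(cam,{k:np.shape(v) for k,v in calibration(cam).items()})
    for n in Z:
        print(n,[(np.round(r['conf'],2),np.round(r['uv'],1),np.round(wz(cam,r['uv'],Z[n]),3)) for r in pinpoint(cam,n)])
E
```

```text
pics
{'time_s': np.float64(0.0), 'qpos': array([-75.74 ,  18.44 ,  -4.015,  83.176,   1.297,  78.542,  -3.258]), 'joint_velocities': array([ 0.013, -0.032, -0.03 ,  0.052,  0.003,  0.014, -0.017]), 'effort': array([-0.0000e+00, -4.9130e+01, -4.0400e-01, -3.1254e+01, -6.4000e-02,
        4.4000e-02,  0.0000e+00]), 'tool_pos': array([0.151, 0.632, 0.221]), 'tool_rot': array([-1.79888e+02,  8.00000e-03,  1.66552e+02]), 'force': array([-0.257, -0.222, -0.168]), 'wrist_torque': array([-0.013, -0.007,  0.002]), 'grip_width': np.float64(0.087)}
top {'intrinsics': (3, 3), 'cam_to_world': (4, 4)}
plate_grip [(np.float64(0.82), array([346.9, 234.2]), array([ 0.489, -0.217,  0.113]))]
plate_end [(np.float64(0.6), array([263.8, 245.3]), array([0.452, 0.021, 0.088]))]
pivot [(np.float64(0.74), array([125.1, 158.4]), array([0.701, 0.445, 0.088])), (np.float64(0.64), array([216.5, 215.8]), array([0.535, 0.163, 0.088]))]
peg [(np.float64(0.96), array([100.9, 262.8]), array([0.388, 0.485, 0.118])), (np.float64(0.69), array([199.1, 219.6]), array([0.519, 0.21 , 0.118])), (np.float64(0.58), array([126.
[... 720 characters left out ...]
, 0.159, 0.088])), (np.float64(0.59), array([159.7, 258. ]), array([0.704, 0.446, 0.088]))]
peg [(np.float64(0.9), array([283.2, 293.9]), array([0.393, 0.494, 0.118])), (np.float64(0.76), array([178.1, 248.3]), array([0.661, 0.433, 0.118])), (np.float64(0.72), array([267.5, 216.2]), array([0.518, 0.23 , 0.118])), (np.float64(0.66), array([268.6, 212. ]), array([0.522, 0.21 , 0.118]))]
pointer_tip [(np.float64(0.93), array([188.6, 260.4]), array([0.638, 0.43 , 0.088])), (np.float64(0.62), array([267.5, 228.6]), array([0.514, 0.24 , 0.088])), (np.float64(0.61), array([295.2, 305. ]), array([0.369, 0.484, 0.088]))]
cradle [(np.float64(0.96), array([313.1, 217.5]), array([0.449, 0.009, 0.   ]))]
```

View images.

```bash
python3 - <<'E'
import cv2
a=cv2.imread('pics/top0.png');cv2.imwrite('pics/top0b.png',cv2.resize(a,(800,600),interpolation=cv2.INTER_CUBIC))
E
```

```text
(no output)
```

View pics/top0b.png

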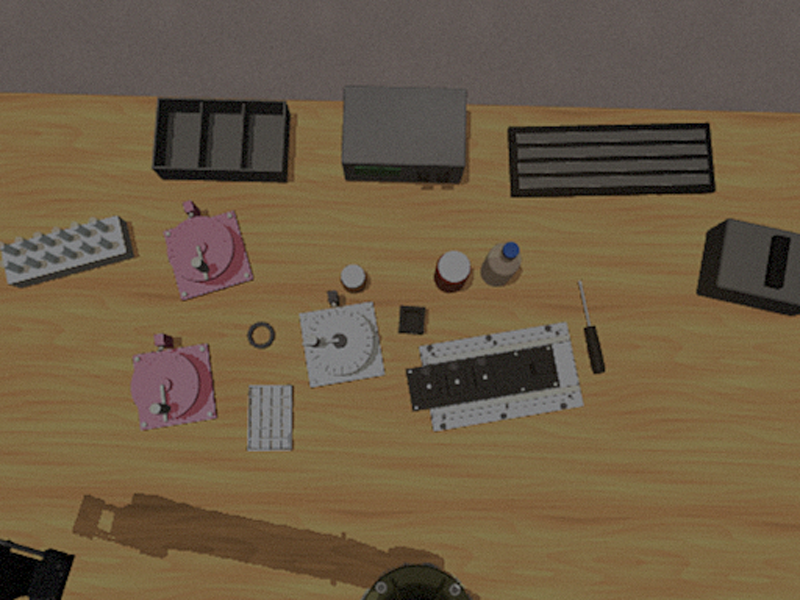

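View pics/side0.png

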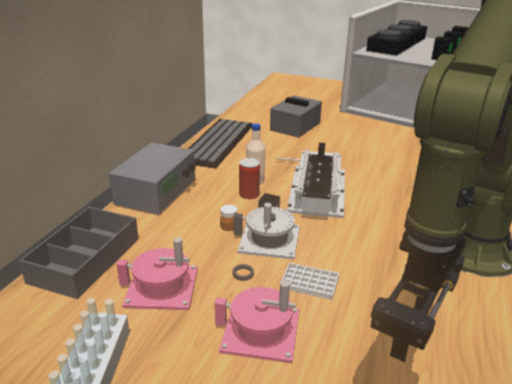

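The silver/white turntable is at about (217,218) in the top image and (270,230) in the side image. Two pink look-alikes are at (131,160) and (110,246) in the top image. The silver one is meant, because pink is excluded and it stands beside the plate's path. Next I'll measure with depth and confirm in a crop.

```bash
python3 - <<'E'
from h import *
p,d=snap('top')
c=calibration('top');K=np.array(c['intrinsics']);T=np.array(c['cam_to_world'])
print('campos',T[:3,3].round(3),'K',K.round(1).tolist(),[r['uv'] for r in search_frame('top','bottle')])
v,u=np.mgrid[:384,:512]
P=np.stack([(u-K[0,2])/K[0,0]*d,-(v-K[1,2])/K[1,1]*d,-d,np.ones_like(d)],-1)@T.T
P=P[...,:3];np.save('P.npy',P);np.save('rgb.npy',p)
def reg(x0,x1,y0,y1,z0,z1):
    m=(P[...,0]>x0)&(P[...,0]<x1)&(P[...,1]>y0)&(P[...,1]<y1)&(P[...,2]>z0)&(P[...,2]<z1)&(d>0);return P[m]
disc=reg(.44,.63,.07,.26,.062,.076);(cx,cy),r=cv2.minEnclosingCircle(disc[:,:2].astype(np.float32));print('disc',len(disc),cx,cy,r,np.median(disc[:,2]))
peg=reg(.44,.63,.07,.28,.125,.15);print('peg',len(peg),peg.mean(0),peg.ptp(0) if hasattr(peg,'ptp') else np.ptp(peg,0))
bar=reg(.44,.63,.07,.28,.08,.1);print('bar',len(bar),bar.round(3).tolist()[:30])
deck=reg(.3,.6,-.35,.1,.076,.1);print('deckrect',len(deck),cv2.minAreaRect(deck[:,:2].astype(np.float32)),np.median(deck[:,2]))
dark=(p.astype(int).sum(2)<150)
m=(P[...,0]>.35)&(P[...,0]<.58)&(P[...,1]>-.27)&(P[...,1]<.08)&(P[...,2]>.08)&(P[...,2]<.094)&dark
print('plate',m.sum(),cv2.minAreaRect(P[m][:,:2].astype(np.float32)))
g=reg(.35,.6,-.3,.08,.127,.15);print('grip',len(g),g.mean(0),cv2.minAreaRect(g[:,:2].astype(np.float32)))
b=reg(.5,.8,-.3,.1,.15,.25);print('bottle',len(b),b.mean(0),b.min(0),b.max(0))
cr=cv2.resize(p[180:290,180:390,::-1],None,fx=3.8,fy=3.8,interpolation=cv2.INTER_CUBIC);cv2.imwrite('pics/c1.png',cr)
E
```

```text
campos [0.393 0.055 1.439] K [[459.3, 0.0, 250.0], [0.0, 459.3, 197.1], [0.0, 0.0, 1.0]] [[318.4, 170.5]]
disc 1332 0.5465518832206726 0.16887326538562775 0.08199239522218704 0.06974900391101213
peg 42 [0.52326903 0.20837822 0.14016142] [0.01918911 0.0176711  0.0199048 ]
bar 79 [[0.615, 0.186, 0.083], [0.541, 0.171, 0.082], [0.54, 0.168, 0.085], [0.541, 0.162, 0.08], [0.541, 0.159, 0.084], [0.538, 0.174, 0.083], [0.538, 0.168, 0.082], [0.538, 0.165, 0.082], [0.538, 0.159, 0.083], [0.535, 0.171, 0.082], [0.535, 0.162, 0.086], [0.535, 0.159, 0.082], [0.535, 0.156, 0.084], [0.535, 0.153, 0.083], [0.531, 0.176, 0.087], [0.531, 0.173, 0.088], [0.531, 0.17, 0.086], [0.531, 0.167, 0.09], [0.532, 0.159, 0.086], [0.532, 0.153, 0.08], [0.527, 0.199, 0.091], [0.527, 0.196, 0.091], [0.528, 0.194, 0.088], [0.528, 0.191, 0.088], [0.528, 0.188, 0.088], [0.528, 0.185, 0.085], [0.528, 0.182, 0.091], [0.528, 0.179, 0.09], [0.528, 0.176, 0.085], [0.528, 0.173, 0.091]]
deckrect 3665 ((0.4694603681564331, -0.12576915323734283), (0.1301155984401703, 0.31682103872299194), 11.062261581420898) 0.08670690349139454
plate 1601 ((0.47875648736953735, -0.11445717513561249), (0.09896256774663925, 0.29355835914611816), 11.073620796203613)
grip 106 [ 0.48594538 -0.21163601  0.13800856] ((0.4723125994205475, -0.14355385303497314), (0.021697456017136574, 0.1801147758960724), 11.356831550598145)
bottle 143 [ 0.68339991 -0.14071957  0.18699827] [ 0.67066266 -0.15846687  0.15060045] [ 0.70027168 -0.12675968  0.20941888]
```

View pics/c1.png

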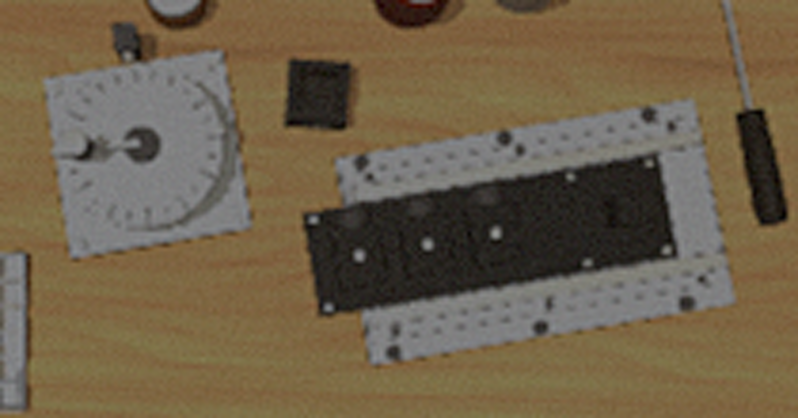

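The crop confirms the choice: the silver dial turntable has its hub at px (217.6,218.4), with peg and pointer to the left at about (204,219). The plate lies on the aluminium cradle to its right. Now I'll refine the geometry in the cradle's axes.

```bash
python3 - <<'E'
from h import *
P=np.load('P.npy');p=np.load('rgb.npy').astype(int)
a=np.radians(11.06);ex=np.array([np.cos(a),np.sin(a)]);ey=np.array([-np.sin(a),np.cos(a)])
X=P[...,0]*ex[0]+P[...,1]*ex[1];Y=P[...,0]*ey[0]+P[...,1]*ey[1];Z=P[...,2];b=p.sum(2)
def W(x,y): return (x*ex+y*ey).round(4)
pc=lambda v:np.percentile(v,[0,2,50,98,100]).round(4)
near=(X>.3)&(X<.62)&(Y>-.42)&(Y<.1)
rail=near&(Z>.075)&(Z<.094)&(b>200);print('alu deck+rails X',pc(X[rail]),'Y',pc(Y[rail]),rail.sum())
plate=near&(Z>.08)&(Z<.094)&(b<130);print('plate X',pc(X[plate]),'Y',pc(Y[plate]),plate.sum())
for z0,z1 in((.11,.123),(.13,.145)):
    g=near&(Z>z0)&(Z<z1);gb=g&(Y<-.25);
    print(z0,'grip X',pc(X[gb]),'Y',pc(Y[gb]),gb.sum());l=g&(Y>-.25)
    if l.sum():print('lens X',pc(X[l]),'Y',pc(Y[l]))
# per-row X edges of plate mid columns
for y in np.arange(-.27,-.06,.04):
    s=plate&(abs(Y-y)<.012);print('y',y.round(2),pc(X[s]))
# disc
c=(P[...,0]>.44)&(P[...,0]<.65)&(P[...,1]>.06)&(P[...,1]<.27)
dsc=c&(Z>.062)&(Z<.076);print('disc X',pc(X[dsc]),'Y',pc(Y[dsc]))
from scipy.optimize import minimize
q=P[dsc][:,:2];f=lambda k:-np.sum(1/(1+np.exp(((np.hypot(*(q-k).T)-.065)/.002))))
r=minimize(f,[.535,.163],method='Nelder-Mead');print('disc centre',r.x.round(4))
# all cells within .07 : fraction
hub=c&(np.hypot(P[...,0]-.535,P[...,1]-.163)<.02)&(Z>.078);print('hub',P[hub].mean(0).round(4))
pg=c&(Z>.132)&(Z<.146);print('peg top',P[pg].mean(0).round(4),pg.sum())
for n in ([.535,.163],r.x): print('pivot in XY',np.dot(ex,n).round(4),np.dot(ey,n).round(4))
post=(P[...,0]>.59)&(P[...,0]<.68)&(P[...,1]>.15)&(P[...,1]<.22)&(Z>.02);print('post/jar',pc(P[post][:,0]),pc(P[post][:,1]),pc(Z[post]))
E
```

```text
alu deck+rails X [0.3716 0.3727 0.4323 0.5526 0.6064] Y [-0.3719 -0.3686 -0.2487  0.0674  0.098 ] 2013
plate X [0.3774 0.4001 0.4332 0.4749 0.619 ] Y [-0.3513 -0.33   -0.2268 -0.0618  0.0945] 1563
0.11 grip X [0.4256 0.4264 0.5303 0.6195 0.62  ] Y [-0.3016 -0.2956 -0.2847 -0.2568 -0.2561] 20
lens X [0.4145 0.4155 0.4411 0.469  0.5567] Y [-0.213  -0.2099 -0.1414 -0.0758  0.0984]
0.13 grip X [0.4256 0.426  0.4366 0.6186 0.6197] Y [-0.3216 -0.3202 -0.3019 -0.274  -0.2679] 104
lens X [0.546  0.5464 0.5523 0.559  0.5594] Y [0.0955 0.0955 0.0975 0.0998 0.1   ]
y -0.27 [0.399  0.4014 0.4376 0.4738 0.4755]
y -0.23 [0.3991 0.401  0.4376 0.4734 0.4749]
y -0.19 [0.3996 0.3998 0.4115 0.6178 0.6184]
y -0.15 [0.3997 0.4001 0.4097 0.475  0.4754]
y -0.11 [0.3988 0.4001 0.434  0.4754 0.4974]
y -0.07 [0.3989 0.4003 0.4357 0.4734 0.4764]
disc X [0.4873 0.4933 0.551  0.6393 0.6671] Y [-0.0089  0.0013  0.0569  0.1172  0.1232]
disc centre [0.5297 0.1643]
hub [0.5286 0.1649 0.0826]
peg top [0.5236 0.2084 0.1406] 39
pivot in XY 0.5563 0.0573
pivot in XY 0.5514 0.0597
post/jar [0.5901 0.5904 0.6235 0.6765 0.6797] [0.1502 0.1506 0.167  0.1897 0.1903] [0.0203 0.0218 0.064  0.0775 0.0831]
```

Emit:
drive_tool(moves="-0.461 -0.325 0 68 1;-0.461 -0.325 0 68 1;-0.461 -0.325 0 68 1;-0.461 -0.325 0 68 1;-0.461 -0.325 0 68 1;-0.461 -0.325 0 68 1;-0.461 -0.325 0 68 1;-0.461 -0.325 0 68 1")

```text
time_s: 1.6
tool_pos: [0.4167, 0.3303, 0.223]
tool_rot: [180.0, -0.1, 98.2]
force: [0.4, 0.1, 0.2]
grip_width: 0.0872
```

```bash
cat >> h.py <<'E'
from scipy.spatial.transform import Rotation as Ro
def go(x,y,z,yaw):
    o=get_obs();R=Ro.from_euler('xyz',o['tool_rot'],degrees=True)
    s=R.inv().apply(np.array([x,y,z])-o['tool_pos']);t=-((yaw-o['tool_rot'][2]+180)%360-180)
    print('t',round(float(o['time_s']),2),'pos',o['tool_pos'].round(4),'rot',o['tool_rot'].round(2),'F',o['force'].round(1),'w',round(float(o['grip_width']),4),'-> shift',s.round(4),'turn',round(t,2))
A=np.radians(11.06);EX=np.array([np.cos(A),np.sin(A)]);EY=np.array([-np.sin(A),np.cos(A)])
E
python3 -c "
from h import *
go(.5236,.2084,.223,98.8);print(get_obs()['qpos'].round(1))"
```

```text
t 1.6 pos [0.4167 0.3303 0.223 ] rot [ 1.7996e+02 -5.0000e-02  9.8220e+01] F [0.4 0.1 0.2] w 0.0872 -> shift [-1.36e-01  8.84e-02 -1.00e-04] turn -0.58
[-56.3   3.7  15.8 100.5  -1.1  75.9 -32.1]
```

Emit:
drive_tool(moves="-0.136 0.088 0 0 0.2;-0.136 0.088 0 0 0.2;-0.136 0.088 0 0 0.2;-0.136 0.088 0 0 0.2;-0.136 0.088 0 0 0.2;-0.136 0.088 0 0 0.2;-0.136 0.088 0.03 0 0.2;-0.136 0.088 0.06 0 0.2")

```text
time_s: 2.4
tool_pos: [0.522, 0.214, 0.1628]
tool_rot: [179.9, -0.1, 98.8]
force: [0.7, -0.3, -0.0]
grip_width: 0.0525
```

```bash
python3 - <<'E'
from h import *
go(.5236,.2084,.100,98.8)
p,d=snap('side');cv2.imwrite('pics/s1.png',cv2.resize(p[150:290,200:370,::-1],None,fx=4,fy=4,interpolation=cv2.INTER_CUBIC))
for n in('peg','pivot','pointer_tip'):
  for cam in('side','top'):
    if cam=='top' and n=='peg':snap('top')
    print(n,cam,[(r['uv'],wz(cam,r['uv'],.118 if n=='peg' else .088).round(4),round(r['conf'],2)) for r in pinpoint(cam,n)])
E
```

```text
t 2.4 pos [0.522  0.214  0.1628] rot [ 1.7989e+02 -1.4000e-01  9.8820e+01] F [ 0.7 -0.3 -0. ] w 0.0525 -> shift [-0.0059  0.0006  0.0628] turn 0.02
peg side [([283.8, 292.1], array([0.3933, 0.4881, 0.118 ]), 0.86), ([180.2, 245.6], array([0.6616, 0.4224, 0.118 ]), 0.78), ([266.7, 212.8], array([0.5251, 0.2155, 0.118 ]), 0.59)]
peg top [([101.2, 263.4], array([0.3866, 0.4839, 0.118 ]), 0.97), ([197.4, 219.9], array([0.5184, 0.2153, 0.118 ]), 0.96), ([127.4, 170.3], array([0.6588, 0.4273, 0.118 ]), 0.59)]
pivot side [([270.1, 215.6], array([0.5274, 0.1795, 0.088 ]), 0.92), ([160.1, 259.1], array([0.7007, 0.4495, 0.088 ]), 0.72), ([263.6, 296.7], array([0.4374, 0.4834, 0.088 ]), 0.61), ([268.5, 213.4], array([0.5349, 0.1707, 0.088 ]), 0.37)]
pivot top [([121.8, 158.1], array([0.7018, 0.4551, 0.088 ]), 0.81), ([101.5, 245.1], array([0.4395, 0.4968, 0.088 ]), 0.61), ([214.8, 217.8], array([0.5289, 0.1678, 0.088 ]), 0.57), ([173.7, 264.9], array([0.388 , 0.2821, 0.088 ]), 0.25)]
pointer_tip side [([298.9, 301.9], array([0.3645, 0.4719, 0.088 ]), 0.88), ([313.7, 214.6], array([0.4217, 0.1318, 0.088 ]), 0.59), ([267.7, 225.9], array([0.5171, 0.2283, 0.088 ]), 0.56), ([191.0, 259.3], array([0.6349, 0.4244, 0.088 ]), 0.56), ([265.6, 211.5], array([0.5452, 0.1646, 0.088 ]), 0.47)]
pointer_tip top [([104.8, 267.1], array([0.3761, 0.4823, 0.088 ]), 0.91), ([133.0, 178.6], array([0.64  , 0.4173, 0.088 ]), 0.88), ([192.9, 221.7], array([0.5156, 0.232 , 0.088 ]), 0.67)]
```

View pics/s1.png

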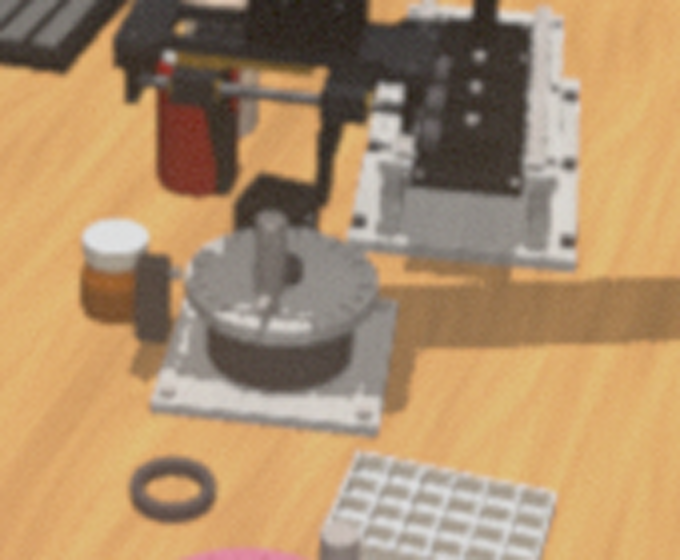

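The side crop shows the fingers either side of the peg: tips at about crop (235,170) and (325,190), peg top at crop (270,215). The gripper is still high and the pointer aims toward the viewer. I'll check the peg position by projection.

```bash
python3 - <<'E'
from h import *
for P in([.5236,.2084,.14],[.5236,.2084,.095],[.5236,.2140,.14],[.53,.1645,.09],[.522,.214,.1628]):
    print(P,'side crop',((proj('side',P)-[200,150])*4).round(0),'top',proj('top',P).round(1))
E
```

```text
[0.5236, 0.2084, 0.14] side crop [274. 217.] top [199.  217.4]
[0.5236, 0.2084, 0.095] side crop [272. 277.] top [200.7 219. ]
[0.5236, 0.214, 0.14] side crop [271. 221.] top [197.  217.3]
[0.53, 0.1645, 0.09] side crop [284. 248.] top [215.9 217.4]
[0.522, 0.214, 0.1628] side crop [274. 190.] top [196.1 217.1]
```

Emit:
drive_tool(moves="-0.003 0.001 0.03 0 0.2;-0.003 0.001 0.055 0 0.2;-0.003 0.001 0.062 0 0.2;-0.003 0.001 0.062 0 -1;-0.003 0.001 0.062 0 -1;-0.003 0.001 0.062 0 -1;-0.003 0.001 0.062 0 -1;-0.003 0.001 0.062 0 -1", grip_force=10)

```text
time_s: 3.6
tool_pos: [0.5248, 0.208, 0.1013]
tool_rot: [179.9, -0.0, 98.6]
force: [3.8, 0.9, 0.7]
grip_width: 0.0201
```

```bash
python3 -c "
from h import *
go(.5236,.2105,.100,98.8)
p,d=snap('top');cv2.imwrite('pics/t2.png',p[:,:,::-1])"
```

```text
t 3.6 pos [0.5248 0.208  0.1013] rot [ 1.7991e+02 -3.0000e-02  9.8550e+01] F [3.8 0.9 0.7] w 0.0201 -> shift [ 0.0027 -0.0008  0.0013] turn -0.25
```

```bash
cat >> h.py <<'E'
PIV=np.array([.5304,.1638])
def arc(phi_end,n,hold=0,phi0=None):
    o=get_obs();R=Ro.from_euler('xyz',[180,0,o['tool_rot'][2]],degrees=True);p=o['tool_pos'].copy()
    if phi0 is None: phi0=np.degrees(np.arctan2(*(p[:2]-PIV)[::-1]))
    r=np.hypot(*(p[:2]-PIV));print('phi0',round(phi0,2),'r',r.round(4),'F',o['force'].round(1),'yaw',o['tool_rot'][2].round(2),'w',o['grip_width'].round(4))
    for i in range(1,n+1):
        f=phi0+(phi_end-phi0)*i/n
        t=np.r_[PIV+.045*np.array([np.cos(np.radians(f)),np.sin(np.radians(f))]),p[2]]
        s=R.inv().apply(t-p);print(*s.round(4),round(-(f-phi0),1))
E
python3 -c "
from h import *
arc(145,8)"
```

```text
Traceback (most recent call last):
  File "h.py", line 27, in arc
    r=np.hypot(*(p[:2]-PIV));print('phi0',round(phi0,2),'r',r.round(4),'F',o['force'].round(1),'yaw',o['tool_rot'][2].round(2),'w',o['grip_width'].round(4))
                                                                                                                                   ^^^^^^^^^^^^^^^^^^^^^
AttributeError: 'float' object has no attribute 'round'
```

```bash
sed -i "s/,'w',o\['grip_width'\].round(4))/,'w',o['grip_width'])/" h.py
python3 -c "
from h import *
arc(145,8)"
```

```text
phi0 97.26 r 0.0446 F [0.2 0.3 2.6] yaw 98.55 w 0.019448378708696736
0.0003 -0.0047 -0.0 -6.0
-0.0003 -0.0093 -0.0 -11.9
-0.0014 -0.0139 -0.0 -17.9
-0.003 -0.0183 -0.0 -23.9
-0.005 -0.0225 -0.0 -29.8
-0.0075 -0.0265 -0.0 -35.8
-0.0103 -0.0302 -0.0 -41.8
-0.0136 -0.0336 -0.0 -47.7
```

Emit:
drive_tool(moves="0 -0.005 0 -6 -1;0 -0.0095 0 -12 -1;-0.0014 -0.014 0 -18 -1;-0.003 -0.018 0 -24 -1;-0.005 -0.0225 0 -30 -1;-0.0075 -0.0265 0 -36 -1;-0.0105 -0.030 0 -42 -1;-0.0135 -0.0335 0 -48 -1")

```text
time_s: 4.45
tool_pos: [0.4944, 0.1897, 0.1014]
tool_rot: [179.8, 0.1, 146.8]
force: [2.4, 1.3, -0.6]
grip_width: 0.0196
```

```bash
python3 -c "
from h import *
arc(193,8)"
```

```text
phi0 144.27 r 0.0444 F [ 2.4  1.3 -0.6] yaw 146.79 w 0.019618619300820875
0.0006 -0.0048 -0.0 -6.1
0.0 -0.0095 -0.0 -12.2
-0.001 -0.0142 -0.0 -18.3
-0.0026 -0.0187 -0.0 -24.4
-0.0046 -0.023 -0.0 -30.5
-0.0071 -0.0271 -0.0 -36.6
-0.0099 -0.031 -0.0 -42.6
-0.0132 -0.0344 -0.0 -48.7
```

Emit:
drive_tool(moves="0.0005 -0.005 0 -6 -1;0 -0.0095 0 -12 -1;-0.001 -0.014 0 -18 -1;-0.0026 -0.0187 0 -24 -1;-0.0046 -0.023 0 -30 -1;-0.007 -0.027 0 -36 -1;-0.010 -0.031 0 -42 -1;-0.013 -0.0345 0 -44.5 -1")

```text
time_s: 5.25
tool_pos: [0.4858, 0.1595, 0.1014]
tool_rot: [179.5, 0.3, -168.6]
force: [2.4, 11.2, -3.5]
grip_width: 0.0199
```

```bash
python3 -c "
from h import *
arc(194,3)"
```

```text
phi0 -174.5 r 0.0448 F [ 2.4 11.2 -3.5] yaw -168.63 w 0.0199496410946347
-0.065 -0.0447 -0.0 -122.8
-0.0672 0.0343 0.0 -245.7
0.0004 -0.0066 -0.0 -368.5
```

Emit:
drive_tool(moves="0 -0.002 0 0 -1;0 -0.002 0 0 -1;0 -0.004 0 0 -1;0 -0.004 0 0 -1;0 -0.004 0 0 -1;0 -0.004 0 0 -1;0 -0.004 0 0 -1;0 -0.004 0 0 -1", grip_force=20)

```text
time_s: 6.05
tool_pos: [0.4865, 0.154, 0.1014]
tool_rot: [179.7, 0.2, -168.8]
force: [0.7, 8.8, -2.3]
grip_width: 0.0193
```

```bash
python3 -c "
from h import *
arc(191,1)
snap('top');
for cam in('top','side'):
  p,d=snap(cam)
  for n in('peg','pivot','pointer_tip'):
    print(n,cam,[(r['uv'],wz(cam,r['uv'],.118 if n=='peg' else .088).round(4),round(r['conf'],2)) for r in pinpoint(cam,n) if r['uv'][0]>190])
"
```

```text
phi0 -167.42 r 0.0449 F [ 0.7  8.8 -2.3] yaw -168.82 w 0.019281108410912493
0.0001 0.0012 0.0 -358.4
peg top []
pivot top [([216.0, 219.6], array([0.5237, 0.1641, 0.088 ]), 0.46)]
pointer_tip top []
peg side [([287.9, 206.8], array([0.4837, 0.1672, 0.118 ]), 0.84), ([281.6, 293.1], array([0.3965, 0.4926, 0.118 ]), 0.71)]
pivot side [([263.8, 298.1], array([0.4356, 0.4873, 0.088 ]), 0.98), ([269.4, 215.9], array([0.5286, 0.1816, 0.088 ]), 0.62), ([257.6, 181.9], array([0.6224, 0.0166, 0.088 ]), 0.15)]
pointer_tip side [([190.4, 260.2], array([0.6346, 0.4279, 0.088 ]), 0.93), ([295.1, 210.8], array([0.473 , 0.1318, 0.088 ]), 0.82), ([296.0, 305.2], array([0.3673, 0.4836, 0.088 ]), 0.57)]
```

Emit:
drive_tool(moves="0 0.003 0 0 -1;0 0.003 0 0 0.1;0 0.003 0 0 0.1;0 0.003 0 0 0.1;0 0.003 0 0 0.1;0 0.003 -0.03 0 0.1;0 0.003 -0.07 0 0.1;0 0.003 -0.12 0 0.1")

```text
time_s: 7.3
tool_pos: [0.4837, 0.1516, 0.2202]
tool_rot: [-179.9, -0.2, -169.0]
force: [0.6, -0.1, 0.0]
grip_width: 0.0475
```

```bash
python3 -c "
from h import *
P0=W=.437*EX-.301*EY;print(P0)
go(P0[0],P0[1],.221,-168.94)
"
```

```text
[ 0.48662642 -0.21157677]
t 7.3 pos [0.4837 0.1516 0.2202] rot [-179.93   -0.24 -168.98] F [ 0.6 -0.1  0. ] w 0.0475 -> shift [ 6.660e-02 -3.571e-01 -1.000e-04] turn -0.04
```

Emit:
drive_tool(moves="0.0665 -0.357 0 0 0.6;0.0665 -0.357 0 0 0.6;0.0665 -0.357 0 0 0.6;0.0665 -0.357 0 0 0.6;0.0665 -0.357 0 0 0.6;0.0665 -0.357 0 0 0.6;0.0665 -0.357 0 0 0.6;0.0665 -0.357 0 0 0.6")

```text
time_s: 8.1
tool_pos: [0.4863, -0.2178, 0.221]
tool_rot: [-179.8, -0.0, -169.5]
force: [0.2, 0.5, 0.9]
grip_width: 0.0696
```

```bash
cat > chk.py <<'E'
from h import *
import sys
p,d=snap('top');s,ds=snap('side');tag=sys.argv[1]
c=calibration('top');K=np.array(c['intrinsics']);T=np.array(c['cam_to_world'])
v,u=np.mgrid[:384,:512]
P=(np.stack([(u-K[0,2])/K[0,0]*d,-(v-K[1,2])/K[1,1]*d,-d,np.ones_like(d)],-1)@T.T)[...,:3]
c=(np.hypot(*(P[...,:2]-PIV).transpose(2,0,1))<.075)
pg=c&(P[...,2]>.13)&(P[...,2]<.147);q=P[pg].mean(0)
print('peg top',q.round(4),pg.sum(),'angle to home deg',np.degrees(np.arctan2(*(q[:2]-PIV)[::-1]))%360-191.06)
print('peg XY',q[:2]@EX,q[:2]@EY)
np.save('P_'+tag+'.npy',P);np.save('rgb_'+tag+'.npy',p)
a=cv2.resize(p[185:285,180:380,::-1],(800,400),interpolation=cv2.INTER_CUBIC)
cv2.imwrite('pics/'+tag+'_t.png',a)
cv2.imwrite('pics/'+tag+'_s.png',cv2.resize(s[130:270,220:370,::-1],(640,597),interpolation=cv2.INTER_CUBIC))
for cam in('top','side'):
  for n in('pivot','pointer_tip','plate_end','plate_grip'):
    for r in pinpoint(cam,n):
      w_=wz(cam,r['uv'],.113 if n=='plate_grip' else .088)
      if np.hypot(*(w_[:2]-[.5,.05]))<.35 and r['uv'][0]>200: print(cam,n,round(r['conf'],2),np.round(r['uv'],1),'XY',(w_[:2]@EX).round(4),(w_[:2]@EY).round(4))
E
python3 chk.py k1;python3 -c "
from h import *
go(.4866,-.2116,.221,-168.94)"
```

```text
peg top [0.4852 0.1559 0.1401] 38 angle to home deg -1.1458868336904118
peg XY 0.5060503603897217 0.05992597612794825
top pivot 0.77 [216.7 216.4] XY 0.5544 0.057
top pointer_tip 0.67 [218.4 241.2] XY 0.4814 0.0634
top plate_end 0.67 [260.2 247.2] XY 0.444 -0.0546
side pivot 0.66 [270.  214.1] XY 0.5533 0.0677
side pointer_tip 0.66 [297.9 213.9] XY 0.4807 0.0528
side pointer_tip 0.51 [226.  223.8] XY 0.6575 0.135
side plate_end 0.9 [316.5 194. ] XY 0.4381 -0.0637
side plate_grip 0.93 [320.4 151. ] XY 0.441 -0.3041
t 8.6 pos [ 0.4886 -0.2094  0.2206] rot [ 1.7998e+02  1.0000e-02 -1.6882e+02] F [-0.1 -1.1 -0.3] w 0.0698 -> shift [ 0.0024 -0.0018 -0.0004] turn 0.12
```

View pics/k1_t.png

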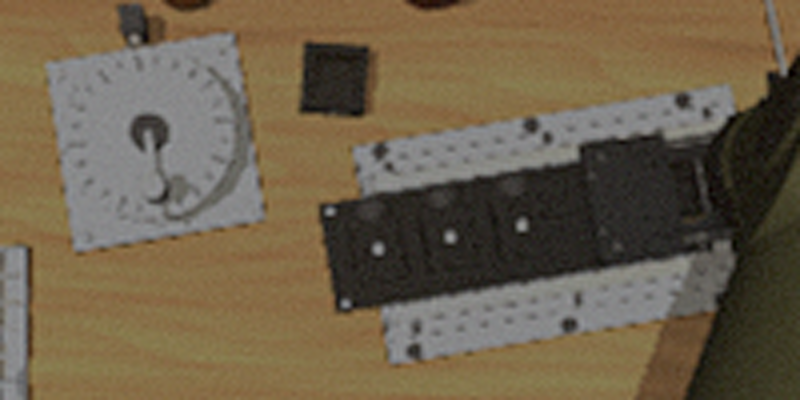

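The top crop shows the pointer now running from the hub at crop (150,130) to about (165,195), square to the plate. The measured peg is on the home line within about 1°. Next I'll grip the block.

Emit:
drive_tool(moves="0 0 0.04 0 0.6;0 0 0.08 0 0.6;0 0 0.11 0 0.6;0 0 0.125 0 0.6;0 0 0.125 0 0.6;0 0 0.125 0 -1;0 0 0.125 0 -1;0 0 0.125 0 -1", grip_force=30)

```text
time_s: 9.4
tool_pos: [0.4895, -0.211, 0.0971]
tool_rot: [-179.9, 0.2, -168.9]
force: [-0.2, -0.3, -0.3]
grip_width: 0.0534
```

Emit:
drive_tool(moves="0 0 0.0 0 -1;0 0 0 0 -1;0 0 0 0 -1;0 0 0 0 -1;0 0 0 0 -1;0 0 0 0 -1;0 0 0 0 -1;0 0 0 0 -1", grip_force=30)

```text
time_s: 10.2
tool_pos: [0.4891, -0.2124, 0.0965]
tool_rot: [-179.8, 0.1, -169.0]
force: [1.6, -5.0, 2.3]
grip_width: 0.036
```

```bash
python3 chk.py k2;python3 -c "
from h import *
go(.4866,-.2116,.095,-168.94);o=get_obs();print(o['tool_pos'][:2]@EX,o['tool_pos'][:2]@EY)"
```

```text
peg top [0.4857 0.1558 0.1401] 41 angle to home deg -0.8753401998895072
peg XY 0.5065235363593771 0.05970184153533477
top pivot 0.74 [288.3 182.7] XY 0.6191 -0.1695
top pivot 0.67 [316.8 176.7] XY 0.6229 -0.2568
top pivot 0.63 [216.5 217.9] XY 0.5501 0.0583
top pointer_tip 0.76 [217.4 243.2] XY 0.4761 0.0672
top plate_end 0.62 [258.9 245.1] XY 0.4506 -0.0518
top plate_grip 0.89 [348.4 237.4] XY 0.4289 -0.3091
side pivot 0.62 [272.2 213.2] XY 0.5482 0.0621
side pointer_tip 0.58 [295.3 214. ] XY 0.4874 0.0546
side plate_end 0.83 [316.2 195.9] XY 0.4383 -0.0527
side plate_end 0.34 [249.6 196.2] XY 0.6226 -0.0154
side plate_grip 0.72 [318.3 153.1] XY 0.4468 -0.2866
t 10.7 pos [ 0.4891 -0.2125  0.0966] rot [-1.7985e+02  1.1000e-01 -1.6901e+02] F [ 1.1 -4.8  3.2] w 0.036 -> shift [0.0023 0.0013 0.0016] turn -0.07
0.43922560873256483 -0.30232914701125274
```

View pics/k2_s.png

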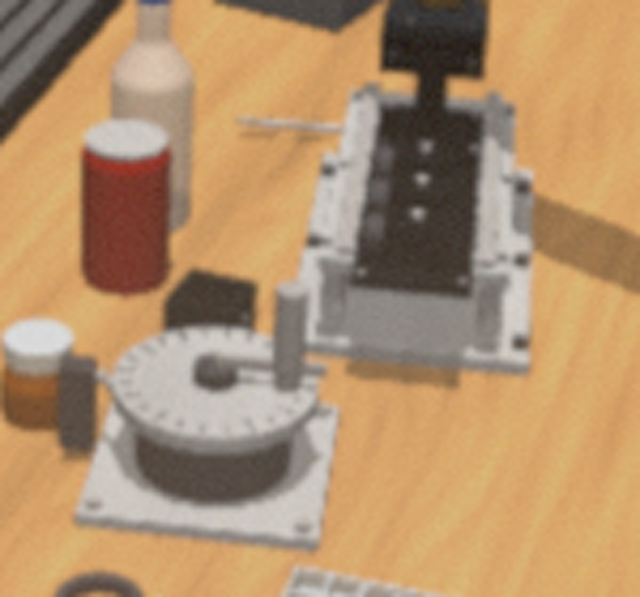

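The block is gripped at 36.0 mm width, and the side crop shows the plate flat with the pointer square to its path. Sliding outward.

Emit:
drive_tool(moves="0 0.003 0 0 -1;0 0.009 0 0 -1;0 0.015 0 0 -1;0 0.022 0 0 -1;0 0.029 0 0 -1;0 0.035 0 0 -1;0 0.041 0 0 -1;0 0.045 0 0 -1", grip_force=40)

```text
time_s: 11.5
tool_pos: [0.4805, -0.1681, 0.0965]
tool_rot: [-179.8, 0.1, -169.0]
force: [1.8, -6.6, 3.1]
grip_width: 0.0358
```

```bash
cat > st.py <<'E'
from h import *
go(.4866,-.2116,.095,-168.94);o=get_obs();print('XY',o['tool_pos'][:2]@EX,o['tool_pos'][:2]@EY,'F XY',o['force'][:2]@EX,o['force'][:2]@EY,'M',o['wrist_torque'].round(2))
E
python3 st.py
```

```text
t 11.5 pos [ 0.4805 -0.1681  0.0965] rot [-1.7985e+02  1.2000e-01 -1.6901e+02] F [ 1.8 -6.6  3.1] w 0.0358 -> shift [ 0.0023 -0.0438  0.0016] turn -0.07
XY 0.4393068621307808 -0.25716708036542707 F XY 0.5348646050254786 -6.780291842747043 M [-0.99 -0.16 -0.02]
```

Emit:
drive_tool(moves="0 0.003 0 0 -1;0 0.009 0 0 -1;0 0.015 0 0 -1;0 0.022 0 0 -1;0 0.029 0 0 -1;0 0.036 0 0 -1;0 0.045 0 0 -1;0 0.050 0 0 -1", grip_force=40)

```text
time_s: 12.3
tool_pos: [0.4711, -0.119, 0.0966]
tool_rot: [-179.8, 0.1, -169.0]
force: [0.6, -7.0, 3.7]
grip_width: 0.036
```

```bash
python3 st.py; python3 chk.py k3
```

```text
t 12.3 pos [ 0.4711 -0.119   0.0966] rot [-1.7984e+02  1.2000e-01 -1.6899e+02] F [ 0.6 -7.   3.7] w 0.036 -> shift [ 0.0024 -0.0939  0.0018] turn -0.05
XY 0.4394738116119502 -0.20715323456300425 F XY -0.7395042396943241 -7.027080399718239 M [-1.41 -0.26  0.01]
peg top [0.4855 0.1558 0.1397] 41 angle to home deg -0.9307194686138018
peg XY 0.5064175289724183 0.05974750251707506
top pivot 0.69 [215.  216.6] XY 0.5547 0.0621
top pointer_tip 0.9 [217.3 241.2] XY 0.4819 0.0666
top pointer_tip 0.66 [269.2 248.1] XY 0.437 -0.0801
top plate_end 0.72 [227.2 253.3] XY 0.4424 0.0435
top plate_grip 0.22 [215.8 217.7] XY 0.5482 0.0588
side pivot 0.86 [268.3 213.8] XY 0.558 0.067
side pointer_tip 0.85 [296.5 212.6] XY 0.485 0.047
side plate_end 0.84 [312.6 213.2] XY 0.4425 0.042
side plate_grip 0.6 [317.5 168. ] XY 0.4435 -0.1792
```

View pics/k3_t.png

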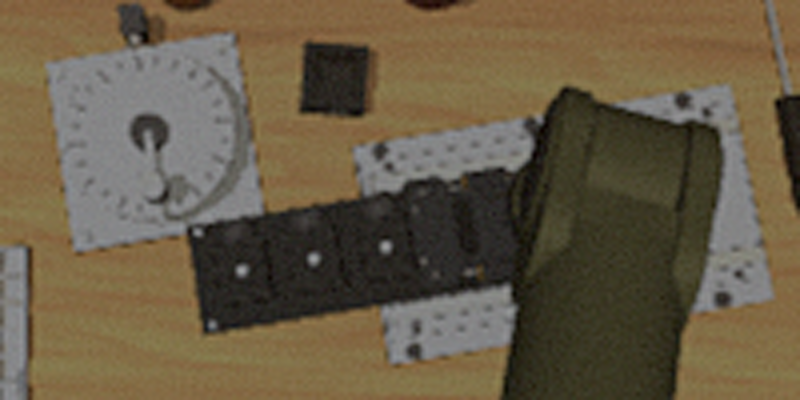

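The top crop shows the plate end at crop x≈190–210, still short of the pointer line running from (150,130) through (165,195), which extends to about (178,270). I'll measure the remaining gap from image edges.

```bash
cat > gap.py <<'E'
from h import *
import sys
from scipy.ndimage import map_coordinates as mc
tag=sys.argv[1];p=np.load(f'rgb_{tag}.npy').astype(float).sum(2);P=np.load(f'P_{tag}.npy')
def samp(X,Y,z):
    uv=np.array([proj('top',np.r_[x*EX+y*EY,z]) for x,y in zip(X,Y)]);return mc(p,[uv[:,1],uv[:,0]],order=1)
# plate end at z=.088: brightness step along Y
ys=np.arange(-.04,.11,.0005);prof=np.mean([samp(np.full_like(ys,x),ys,.088) for x in np.arange(.415,.462,.003)],0)
g=np.gradient(cv2.GaussianBlur(prof[None],(0,0),3)[0]);i=np.argmax(g);s=slice(i-12,i+13);print('plate end Y',np.sum(ys[s]*g[s])/np.sum(g[s]),'levels',prof[i-20].round(),prof[i+20].round())
# disc outline (radius .065, z .069) centre: base-plate vs disc edge by depth; pivot by depth plane fits
c=(np.hypot(*(P[...,:2]-PIV).transpose(2,0,1))<.09)
X=P[...,0]*EX[0]+P[...,1]*EX[1];Y=P[...,0]*EY[0]+P[...,1]*EY[1]
m=c&(P[...,2]>.06)&(P[...,2]<.078)
for x in(.535,.545,.555,.565,.575):
    k=m&(abs(X-x)<.004);lo,hi=np.sort(Y[k])[[3,-4]];print('disc x',x,lo.round(4),hi.round(4),'mid',((lo+hi)/2).round(4))
# pointer bar: brightness profile across Y at several X between hub and tip, z=.092
ys=np.arange(.035,.085,.0005)
for x in(.484,.488,.492,.52,.526,.532):
    k=samp(np.full_like(ys,x),ys,.092);print('bar x',x,k[::4].round().astype(int).tolist())
E
python3 gap.py k3
```

```text
Traceback (most recent call last):
  File "gap.py", line 8, in <module>
    ys=np.arange(-.04,.11,.0005);prof=np.mean([samp(np.full_like(ys,x),ys,.088) for x in np.arange(.415,.462,.003)],0)
                                               ~~~~^^^^^^^^^^^^^^^^^^^^^^^^^^^^
  File "gap.py", line 6, in samp
    uv=np.array([proj('top',np.r_[x*EX+y*EY,z]) for x,y in zip(X,Y)]);return mc(p,[uv[:,1],uv[:,0]],order=1)
                 ~~~~^^^^^^^^^^^^^^^^^^^^^^^^^^
  File "h.py", line 15, in proj
    c=calibration(cam);K=np.array(c['intrinsics']);T=np.linalg.inv(np.array(c['cam_to_world']))
ValueError: time passes only in moves, steps and waits
```

```bash
cat >> h.py <<'E'
import functools
calibration=functools.lru_cache(None)(calibration)
E
python3 gap.py k3
```

```text
plate end Y 0.041163512961094065 levels 109.0 309.0
disc x 0.535 -0.0002 0.1182 mid 0.059
disc x 0.545 0.0009 0.12 mid 0.0604
disc x 0.555 -0.0001 0.1212 mid 0.0606
disc x 0.565 0.0014 0.1196 mid 0.0605
disc x 0.575 0.0029 0.1151 mid 0.059
bar x 0.484 [312, 311, 293, 275, 273, 257, 260, 281, 296, 321, 352, 378, 375, 356, 346, 354, 368, 382, 393, 402, 400, 407, 412, 402, 403]
bar x 0.488 [292, 301, 301, 317, 340, 353, 345, 322, 293, 279, 301, 371, 389, 380, 351, 353, 358, 359, 372, 378, 373, 370, 380, 408, 411]
bar x 0.492 [392, 401, 405, 389, 388, 397, 416, 401, 364, 320, 331, 376, 408, 413, 408, 410, 407, 397, 391, 391, 394, 403, 392, 379, 352]
bar x 0.52 [400, 406, 411, 415, 413, 413, 409, 388, 337, 305, 323, 360, 385, 392, 401, 399, 381, 380, 388, 401, 397, 398, 405, 404, 403]
bar x 0.526 [402, 397, 400, 402, 402, 400, 407, 402, 362, 329, 326, 377, 395, 400, 396, 397, 398, 400, 403, 405, 405, 401, 401, 407, 406]
bar x 0.532 [406, 402, 397, 402, 408, 412, 416, 383, 342, 307, 335, 377, 408, 408, 407, 404, 403, 403, 406, 403, 397, 391, 404, 409, 399]
```

Emit:
drive_tool(moves="0 0.003 0 0 -1;0 0.007 0 0 -1;0 0.012 0 0 -1;0 0.016 0 0 -1;0 0.0185 0 0 -1;0 0.0185 0 0 -1;0 0.0185 0 0 -1;0 0.0185 0 0 -1", grip_force=40)

```text
time_s: 13.6
tool_pos: [0.4676, -0.1011, 0.0965]
tool_rot: [-179.9, 0.1, -169.0]
force: [1.2, -6.5, 5.6]
grip_width: 0.0359
```

```bash
python3 st.py; python3 chk.py k4; python3 gap.py k4; python3 - <<'E'
import cv2,numpy as np
t=cv2.imread('pics/k4_t.png');s=cv2.imread('pics/k4_s.png');a=t[:,:450]
cv2.imwrite('pics/k4.png',np.hstack([a,cv2.resize(s,(350,400))]))
E
```

```text
t 13.6 pos [ 0.4676 -0.1011  0.0965] rot [-1.7986e+02  1.2000e-01 -1.6901e+02] F [ 1.2 -6.5  5.6] w 0.0359 -> shift [ 0.0024 -0.1121  0.0018] turn -0.07
XY 0.43955256803569814 -0.18894071572538806 F XY -0.04296580242762491 -6.641019882163978 M [-1.29 -0.24  0.05]
peg top [0.4856 0.1557 0.1404] 41 angle to home deg -0.8491735745197388
peg XY 0.5064921784535588 0.059681545741305145
top pivot 0.95 [216.8 217. ] XY 0.5526 0.057
top pointer_tip 0.81 [216.7 240.5] XY 0.4843 0.068
top pointer_tip 0.65 [215.3 214.1] XY 0.5619 0.0601
top pointer_tip 0.65 [315.1 175.8] XY 0.6265 -0.2523
top plate_end 0.66 [222.3 253.7] XY 0.4436 0.0578
side pivot 0.58 [271.3 213.4] XY 0.5504 0.0636
side pointer_tip 0.84 [296.5 214.3] XY 0.4842 0.0555
side plate_end 0.6 [310.4 217.5] XY 0.4468 0.0645
side plate_grip 0.95 [317.2 170.7] XY 0.4434 -0.161
side plate_grip 0.63 [269.9 214.6] XY 0.5485 0.1098
plate end Y 0.059260615199397335 levels 111.0 310.0
disc x 0.535 0.0002 0.1189 mid 0.0596
disc x 0.545 0.0008 0.1197 mid 0.0603
disc x 0.555 -0.0005 0.1209 mid 0.0602
disc x 0.565 0.0014 0.1202 mid 0.0608
disc x 
[... 155 characters left out ...]
, 404, 404]
bar x 0.488 [288, 293, 295, 319, 346, 346, 344, 330, 293, 288, 312, 364, 386, 382, 355, 349, 353, 363, 374, 382, 377, 370, 376, 398, 411]
bar x 0.492 [384, 399, 408, 385, 391, 412, 424, 402, 356, 319, 338, 385, 409, 416, 409, 404, 402, 399, 395, 388, 388, 400, 392, 380, 363]
bar x 0.52 [407, 404, 404, 404, 404, 409, 408, 381, 327, 295, 320, 358, 385, 395, 398, 398, 395, 393, 396, 399, 401, 403, 402, 396, 393]
bar x 0.526 [399, 403, 400, 406, 411, 401, 408, 401, 354, 326, 328, 373, 398, 409, 402, 401, 399, 399, 402, 402, 398, 394, 394, 406, 402]
bar x 0.532 [402, 401, 402, 403, 407, 411, 414, 385, 343, 296, 330, 376, 406, 408, 408, 410, 404, 402, 407, 404, 401, 399, 401, 404, 410]
```

View pics/k4.png

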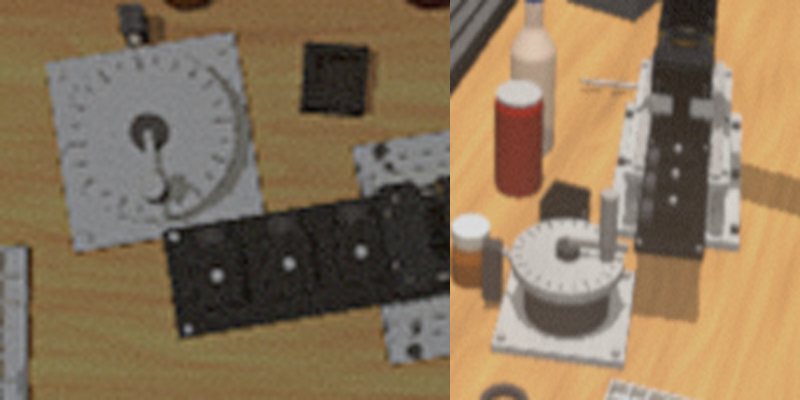

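```bash
cat > hub.py <<'E'
import sys;sys.argv=['','k4']
import io,contextlib
with contextlib.redirect_stdout(io.StringIO()): exec(open('gap.py').read())
ys=np.arange(.045,.076,.0005)
for x in(.540,.544,.548,.552,.556): print(x,samp(np.full_like(ys,x),ys,.092)[::3].round().astype(int).tolist())
m=(P[...,2]>.0875)&(P[...,2]<.1)&(X>.49)&(X<.545)&(Y>.04)&(Y<.08);m&=~((abs(X-.507)<.014));print('bar-top depth pts Y',np.median(Y[m]),np.sort(Y[m]).round(4),m.sum())
E
python3 hub.py; python3 st.py
```

```text
0.54 [337, 291, 233, 178, 133, 114, 209, 304, 383, 424, 368, 308, 241, 214, 272, 332, 381, 411, 411, 406, 401]
0.544 [213, 179, 164, 155, 151, 181, 235, 304, 378, 383, 350, 283, 205, 172, 165, 214, 284, 341, 389, 403, 402]
0.548 [172, 169, 164, 167, 173, 197, 225, 299, 367, 374, 369, 288, 215, 186, 163, 179, 208, 282, 349, 385, 411]
0.552 [196, 184, 179, 173, 175, 188, 211, 248, 274, 284, 267, 220, 189, 173, 163, 160, 192, 252, 311, 368, 395]
0.556 [240, 173, 170, 174, 177, 180, 175, 168, 165, 163, 167, 172, 174, 175, 166, 158, 234, 307, 358, 410, 406]
bar-top depth pts Y 0.06057956682622766 [0.057  0.0581 0.0581 0.0591 0.0597 0.0601 0.0606 0.0607 0.0607 0.061
 0.0614 0.0621 0.063 ] 13
t 14.1 pos [ 0.4676 -0.1011  0.0965] rot [-1.7986e+02  1.2000e-01 -1.6901e+02] F [ 1.1 -5.6  4.6] w 0.0357 -> shift [ 0.0025 -0.1121  0.0018] turn -0.07
XY 0.43956402130586103 -0.18894478605125334 F XY 0.054031505128847544 -5.702045329829623 M [-1.36 -0.25  0.05]
```

```bash
python3 - <<'E'
from h import *
P=np.load('P_k4.npy');X=P[...,:2]@EX;Y=P[...,:2]@EY;m=(X>.404)&(X<.47)&(Y>-.08)&(Y<.055)&(P[...,2]>.07)&(P[...,2]<.1)
print('plate z vs Y slope, z at -.08/.055',np.polyval(np.polyfit(Y[m],P[...,2][m],1),[-.08,.055]))
print(sign_off())
E
```

```text
plate z vs Y slope, z at -.08/.055 [0.08886177 0.08831532]
the job is handed in; nothing more can be done
None
```

I turned the silver turntable counter-clockwise by its peg until it dropped into its detent against the stop. Then I gripped the plate's block and slid the plate out about 113 mm without lifting it. I handed in while still gripping at 40 N, at about 14 s of robot time.

**Turntable:** the pointer read within about 1° of home, and stayed there after I released the peg.

**Plate end:** the outer end measured 59.3 mm along the slide axis. My readings of the pointer's middle spread from about 58.3 mm (bar brightness) to 60.6 mm (bar depth), with the peg and disc at 59.7–60.0 mm. The end is therefore level to roughly ±1 mm, and the readings don't settle it more finely than that. The trained networks' pixel estimates scattered more widely, from 47 to 68 mm, so I gave them less weight.

**Flatness and grip:** the plate's top read 88.9 mm at the inner part and 88.3 mm near the outer end, which is level within the noise. The gripper width held at about 36 mm and its height did not change during the slide.

**Other checks:** the largest outside force I saw was about 12 N. I did not touch the bystanders, and those visible in the last pictures had not moved.

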